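Open the touch-latch spice cupboard behind the tin

TASK

Open the small handleless spice cupboard on the worktop without picking anything up. First push the tin that stands before it along the worktop, upright, until it is clear of the door's swing; then press the door in gently at its free edge so that the touch catch lets go and the door springs ajar, and swing it wide open, to about square with the cupboard's front. The door must not knock the tin, and everything else around the cupboard stays as it stands.

Things in the scene. Friction and masses are not known exactly. Their poses are not given: they have to be found in the camera images.
- cupboard: small light-wood cupboard, fixed on the worktop, 170 wide (y) x 130 deep (x) x 160 high; origin at the centre of its underside, z up, front facing its own -x, +y to its left as the robot sees it. One plain slab door without handle, 168 wide x 149 high x 16 thick, covers the front: outer face 85 mm before the origin, top edge 158 mm up; hinged at the right (-y), free edge at the left (+y). Two spice jars stand fixed inside
- cupboard_door (a joint): door angle: 0 shut, held by a touch catch inside at the free edge; down to -0.024 (stop) while pressed in; about 0.4 when sprung ajar; 1.57 square to the front; 1.9 end stop. Once ajar it turns freely with little friction and stays where it is left. The catch releases once: here it does not take hold again
- door_press (a point): point to press, on the door's outer face, 19 mm in from the free edge, 125 mm above the worktop (33 mm below the top edge); moves with the door; x is the way to press in, y runs from hinge to free edge, z up. Pressing in 3 mm or more here (about 4 N; stop at 3.6 mm; never push over 40 N) frees the catch; as the finger goes back, the door follows it out by itself, some 68 mm at the free edge
- door_edge (a point): point on the door's back (inner) face at its free edge, 169 mm from the hinge axis, 125 mm above the worktop; moves with the door. With the door ajar, fingers fit in behind it from above; the sprung plunger that keeps it ajar sticks out of the catch well below, 56 mm above the worktop and 132 mm from the hinge
- door_hinge (a point): point on the upright hinge axis, which runs along the back face of the shut door at the cupboard's right front edge, 125 mm above the worktop; axes as the cupboard's. The door sweeps the quarter circle of 170 mm radius about it, from the cupboard's +y direction (0 rad) to its -x direction (1.57 rad)
- tin_center (a point): centre (half-way up) of the small food tin, upright, 75 mm diameter x 58 mm high, 0.18 to 0.36 kg; it stands loose on the worktop in front of the door, within its swing
- tin_small: the same tin; origin at the centre of its underside
- salt_shaker: salt shaker, 44 mm diameter x 90 high, loose, beside the cupboard's right side; origin at the centre of its underside; leave it alone
- pepper_mill: wooden pepper mill, 58 mm diameter x 170 high, loose, beside the cupboard's right side, behind the salt shaker; origin at the centre of its underside; leave it alone
- mug_tea: dotted mug, 92 mm diameter x 93 high with a handle, loose, at the left of the worktop; origin under its middle; leave it alone
Not all that is in view belongs to the job. There is more than one size of the tin_small; the job needs the smaller.

How it is judged:
On the way, in this order (a step that is already met when the one before it is completed fails the run):
1. the tin has been pushed out of the door's sweep ((horizontal distance between tin_center and door_hinge above 0.203 m or y of tin_center in the frame of cupboard below -0.11 m)), for 0.1 s.
2. the shut door is pressed in at its free edge until the catch lets go (value of joint cupboard_door below -0.008 rad).
3. the door has sprung ajar by itself, with nothing touching it (value of joint cupboard_door above 0.2 rad and contact force between each of the arm, the fingers and cupboard_door below 0.3 N), for 0.2 s.
At the end, for the whole second after the job is handed in: the door is at rest, open by more than 1.35 rad (1.57 is square); the tin stands upright and still on the worktop, outside the door's sweep (centre over 203 mm from the hinge axis, or over 25 mm right of it); nothing else has shifted by over 20 mm (value of joint cupboard_door above 1.35 rad and not (velocity of joint cupboard_door above 0.05 rad/s) and height (world z) of tin_center between 0.023 and 0.035 m and angle between tin_center's own z axis and vertical below 0.1 rad and linear speed of tin_small below 0.02 m/s and (horizontal distance between tin_center and door_hinge above 0.203 m or y of tin_center in the frame of cupboard below -0.11 m)); the robot touches nothing.
It fails at once if the tin is lifted off the worktop or tipped (height (world z) of tin_center above 0.041 m or angle between tin_center's own z axis and vertical above 0.35 rad).
It fails at once if the door knocks against the tin (contact force between cupboard_door and tin_small above 0.5 N).
It fails at once if the door is pushed roughly, with over 40 N (contact force between any of the fingers, the arm and cupboard_door above 40 N).
It fails at once if the salt shaker, pepper mill or mug is shifted by over 20 mm, lifted or tipped (distance of any of salt_shaker, pepper_mill, mug_tea from where it was at the start of the episode above 0.02 m or angle between any of salt_shaker, pepper_mill, mug_tea's own z axis and vertical above 0.3 rad).
It also fails if it takes over 58 s, if anything falls off the work surface, if the arm or the gripper's body presses on something with over 40 N, if the wrist force passes 120 N, or if a joint passes its speed limit or range.

ROBOT

A 7-joint arm with a two-finger parallel gripper is mounted at the origin on a cart in front of the work surface, level with it; the furniture and walls round the work are solid. World frame = base frame: x ahead of the robot, y to its left, z up, the work surface at z = 0. Lengths are in m, angles in rad, forces in N, time in s.
With the tool pointing down it reaches from about 0.4 to 0.85 m from the base axis. Payload 10.4 kg.
Tool frame: the origin (TCP) lies between the finger pads; the fingertips stand 17 mm ahead of it and the grasp point (between the pads) lies 2 mm behind it; x points along the fingers, y is the direction in which the jaws open and shut, and the axes are right-handed (so a half turn about x gives the same grasp; the last joint's range is limited). The gripper opens to 87 mm and grips with 3 to 60 N. Pads are 19 mm wide; open, the fingers measure 117 mm over their backs; the gripper's body (75 mm by 190 mm) begins 51 mm behind the grasp point.
Start: joints at [-1.372, 0.332, -0.065, 1.46, 0.022, 1.35, -0.088], TCP at [0.137, 0.61, 0.24] pointing down, gripper open.
Joint ranges: [-2.6, 2.6], [-0.5, 2.12], [-1.47, 1.34], [0.16, 2.42], [-1.27, 4.41], [0.06, 2.06], [-2.6, 2.6]. Speed limits (rad/s): [2.22, 2.22, 2.79, 2.79, 3.14, 3.14, 3.14].

INTERFACE

Orientations are given as a unit quaternion [x, y, z, w].
In Python, from bench import r, optics, close_job gives the robot as it stands.
- The arm moves only by the shell command python3 -m inch 'ROWS' [OPENING] [FORCE]. ROWS is JSON, a list of rows, each an object with "translation": the shift along the tool's x, y, z in cm, a list of three; "spin": the turn about the tool's x in degrees. In form: [{"translation": [tx, ty, tz], "spin": spin}, ...]. A call has 1 to 20 rows; each row shifts and turns the pose as measured when the row begins, along the tool's axes as they then stand; what a row does not reach is not made up. A row lasts 1/8 s, in which the tool goes at most 62.5 mm and 10.7 degrees, less where a joint would pass 70% of its speed; a pose out of reach is approached as far as the arm can. A call is refused whole if a number of a shift passes 6.25 or a number of a turn 10.7, either way. A call with a gripper value outside its range is refused whole. OPENING is the closure, from 0 (fully open) to 1 (shut), set as the call begins (- or left out, the last holds). The fingers move at their own pace and stop on an object; FORCE is the grip in N (left out, the last holds). Time passes only in rows, so rows that do not move let the fingers close. It gives the time, the measured TCP pose, the force and the opening at its end, in the units of the state.
- r.read_state(): the state, without advancing time (a new reading comes with each control period).
- optics.camera(name): name is "side" or "top"; returns the picture (420x560x3 uint8, red, green, blue); there is no depth.
- optics.camera_model(name): a dict with "camera_matrix" (3x3 intrinsics, pixels), "world_from_camera" (4x4, takes a point from camera to world coordinates). Camera axes: x right, y down, z forward; pixel columns grow to the right and rows downward; lengths in m; the calibration is good to about 2 mm. A picture is of the moment at which its call begins. camera_model takes no time and is no camera call.
- close_job(): hands the job in, once; it reports no verdict.
The state is a dict: "time": time; "joint_positions": joint angles; "joint_vel": joint speeds; "joint_torque": joint torques, N m; "ee_pos": TCP position; "eef_rot": TCP orientation; "ft_force": force on the tool from outside, world axes, zero at the start; "torque": the same for the moment, N m; "width": finger opening in m.
Only numpy, scipy, OpenCV 4.12 (cv2) and the standard library are available. Lean on these libraries where they do the work, as an engineer would, in place of code of your own. Each camera call takes 0.05 s, during which the arm holds its last target.

## Working session

There is one attempt and no reset: what is moved stays moved. The work goes in short steps, Python scripts to look and compute and a shell command to move; the robot and the scene stay as the last step left them, time stands still between calls to the robot, and variables do not carry over. Pictures are saved under pics/ and viewed, and the job is handed in when it is done.

```bash
mkdir -p pics; ls; python3 - <<'E'
from bench import r, optics
import cv2,numpy as np
s=r.read_state();print(s['time'],s['ee_pos'],s['eef_rot'],s['width'],s['ft_force'])
for n in('side','top'):
    cv2.imwrite(f'pics/{n}0.png',optics.camera(n)[:,:,::-1]);m=optics.camera_model(n);print(n,np.round(m['camera_matrix'],1).tolist(),np.round(m['world_from_camera'],4).tolist())
E
```

```text
pics
0.0 [0.137414   0.60933003 0.23875482] [ 0.07774335  0.70279561 -0.07875959  0.70273127] 0.08717789629941754 [-0.57672156  0.52347307 -0.41401092]
side [[417.1, 0.0, 281.9], [0.0, 417.1, 215.1], [0.0, 0.0, 1.0]] [[0.9977, -0.013, 0.0663, 0.5464], [-0.0639, -0.4981, 0.8647, -0.7022], [0.0217, -0.867, -0.4978, 0.5602], [0.0, 0.0, 0.0, 1.0]]
top [[380.0, 0.0, 280.6], [0.0, 380.0, 207.7], [0.0, 0.0, 1.0]] [[-0.0276, -0.9854, 0.1678, 0.4741], [-0.9994, 0.0306, 0.0152, 0.0988], [-0.0201, -0.1673, -0.9857, 0.9511], [0.0, 0.0, 0.0, 1.0]]
```

View pics/side0.png

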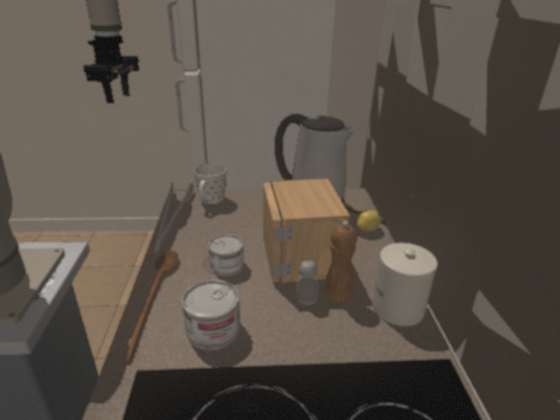

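View pics/top0.png

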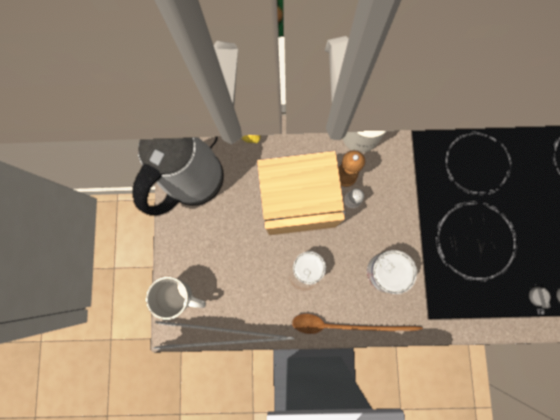

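The side view shows the cupboard at about (305,228), the small tin in front at (227,255), the big tin at (212,313) and the shaker and mill to the right at (308,283) and (342,262). The top view shows the small tin at (310,267), the big tin at (393,271), the mug at (168,298) and the cupboard top at (300,190). I'll zoom in next.

```bash
python3 - <<'E'
import cv2
a=cv2.imread('pics/top0.png')[140:300,240:430]
cv2.imwrite('pics/topz.png',cv2.resize(a,None,fx=4,fy=3.75 if 0 else 4,interpolation=cv2.INTER_CUBIC)[:600])
a=cv2.imread('pics/side0.png')[170:320,180:370]
cv2.imwrite('pics/sidez.png',cv2.resize(a,None,fx=4,fy=4,interpolation=cv2.INTER_CUBIC))
E
```

```text
(no output)
```

View pics/topz.png

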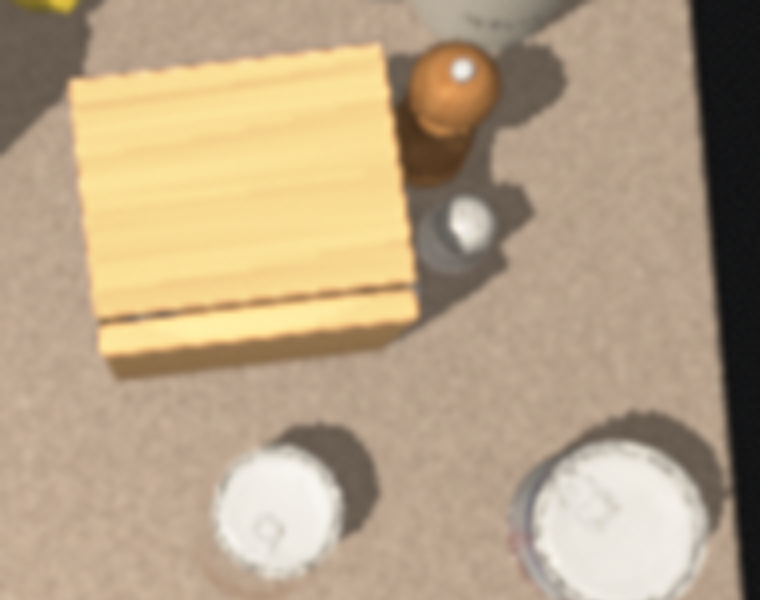

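View pics/sidez.png

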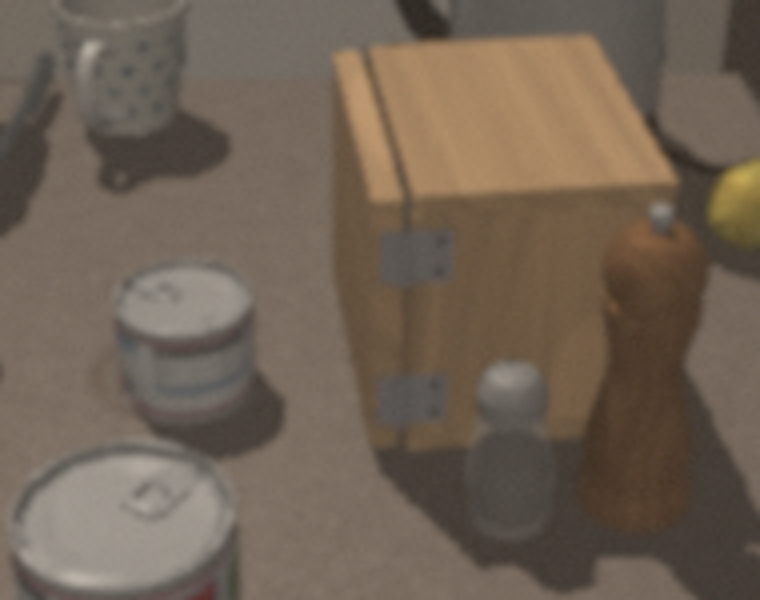

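The zoomed views give clear corners. In topz, the roof corners are (70,82), (381,45), (414,285) and (98,320), the door's front corners are (100,355) and (419,318), and the tin lid is centred at (278,512). I'll fit the poses from these.

```bash
cat > h.py <<'E'
import numpy as np
from bench import r, optics
from scipy.optimize import least_squares
from scipy.spatial.transform import Rotation as R
def proj(n,P):
    m=optics.camera_model(n);T=np.linalg.inv(np.array(m['world_from_camera']));P=np.atleast_2d(P)
    c=P@T[:3,:3].T+T[:3,3];q=c@np.array(m['camera_matrix']).T
    return q[:,:2]/q[:,2:]
def ray(n,uv,z):
    m=optics.camera_model(n);T=np.array(m['world_from_camera'])
    d=T[:3,:3]@np.linalg.inv(np.array(m['camera_matrix']))@[uv[0],uv[1],1];o=T[:3,3]
    return o+d*(z-o[2])/d[2]
E
python3 - <<'E'
from h import *
L=[[.065,.085,.16],[.065,-.085,.16],[-.065,-.085,.16],[-.065,.085,.16],[-.085,.084,.158],[-.085,-.084,.158]]
zt=np.array([[70,82],[381,45],[414,285],[98,320],[100,355],[419,318]])/4+[240,140]-.375
zs=np.array([[597,35],[678,183],[408,195],[365,48],[333,57],[373,203]])/4+[180,170]-.375
L=np.array(L)
def W(p,L):
    c,s=np.cos(p[2]),np.sin(p[2]);return np.c_[p[0]+c*L[:,0]-s*L[:,1],p[1]+s*L[:,0]+c*L[:,1],L[:,2]]
f=lambda p:np.r_[(proj('top',W(p,L))-zt).ravel(),(proj('side',W(p,L))-zs).ravel()]
s=least_squares(f,[.7,0,0]);p=s.x;print('cup',p,np.abs(s.fun).max(),np.round(s.fun,1))
pts=W(p,np.array([[-.069,-.085,.125],[-.085,.065,.125],[-.069,.084,.125]]));print('hinge,press,edge',pts.round(4).tolist())
ps=None
for nm,n,uv,z in [('tin','top',(278,512),.058),('big','top',(620,528),.08),('salt','top',(470,222),.09),('mill','top',(460,72),.165)]:
    w=ray(n,np.array(uv)/4+[240,140]-.375,z);print(nm,w.round(4))
for nm,uv,z in [('tin',(185,300),.058),('big',(125,515),.08)]:
    w=ray('side',np.array(uv)/4+[180,170]-.375,z);print(nm,'side',w.round(4))
print('mug',ray('top',(168,297),.093))
c,s=np.cos(p[2]),np.sin(p[2]);
t=ray('top',np.array((278,512))/4+[240,140]-.375,.058)[:2];d=t-pts[0,:2];print('tin rel hinge cup frame',c*d[0]+s*d[1],-s*d[0]+c*d[1],np.hypot(*d))
print(R.from_quat(r.read_state()['eef_rot']).as_matrix().round(3))
E
```

```text
cup [0.65762033 0.0684475  0.0838978 ] 1.6407367018423713 [ 0.1 -0.3  0.5  0.1  0.6 -1.  -0.7 -0.6  0.4  0.1  0.1  0.3 -1.2  0.
 -0.3 -0.2  1.   0.6  0.5 -0.8 -0.4 -1.6 -0.8 -0.2]
hinge,press,edge [[0.596, -0.022, 0.125], [0.5675, 0.1261, 0.125], [0.5818, 0.1464, 0.125]]
tin [0.4833 0.0503 0.058 ]
big [ 0.4688 -0.14    0.08  ]
salt [ 0.6446 -0.0649  0.09  ]
mill [ 0.7116 -0.0503  0.165 ]
tin side [0.485  0.0465 0.058 ]
big side [ 0.4707 -0.1498  0.08  ]
mug [0.42733976 0.36702591 0.093     ]
tin rel hinge cup frame -0.10627430609897918 0.08155102482380443 0.13395819417501972
[[-0.     0.22   0.975]
 [-0.001  0.975 -0.22 ]
 [-1.    -0.001  0.   ]]
```

```bash
python3 - <<'E'
import cv2
a=cv2.imread('pics/side0.png')[0:130,40:190]
cv2.imwrite('pics/grip.png',cv2.resize(a,None,fx=4.5,fy=4.5,interpolation=cv2.INTER_CUBIC))
from h import *
s=r.read_state();M=R.from_quat(s['eef_rot']).as_matrix();p=s['ee_pos']
for nm,l in [('tip+y',[.017,.05,0]),('tip-y',[.017,-.05,0]),('body y+',[-.053,.095,0]),('body y-',[-.053,-.095,0]),('body z+',[-.053,0,.095]),('body z-',[-.053,0,-.095])]:
    print(nm,((proj('side',p+M@l)-[40,0])*4.5).round())
E
```

```text
tip+y [[389. 428.]]
tip-y [[316. 465.]]
body y+ [[403. 313.]]
body y- [[259. 370.]]
body z+ [[472. 347.]]
body z- [[202. 332.]]
```

View pics/grip.png

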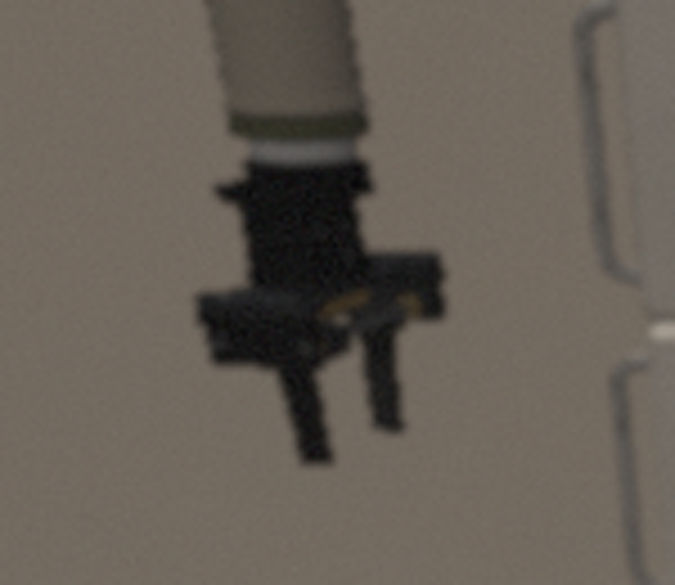

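```bash
cat >> h.py <<'E'
def to(target):
    s=r.read_state();M=R.from_quat(s['eef_rot']).as_matrix();d=np.array(target)-s['ee_pos']
    print('t',s['time'],'pos',np.round(s['ee_pos'],4),'yaw y',np.degrees(np.arctan2(M[1,1],M[0,1])).round(1),'tool cm',(M.T@d*100).round(2),'F',np.round(s['ft_force'],1),'w',round(s['width'],4), 'q7',np.round(s['joint_positions'][6],2))
E
python3 -m inch '[{"translation":[0,0,4],"spin":-8.7},{"translation":[0,0,5],"spin":-8.7},{"translation":[0,0,6],"spin":-8.7}]' 1 20; python3 -c "
from h import *
to([.45,.3,.24]);to([.50,-.022,.24])"
```

```text
time: 0.48
ee_pos: [0.2827, 0.604, 0.2379]
eef_rot: [-0.091, 0.703, 0.09, 0.7]
ft_force: [-0.1, 1.3, 0.4]
width: 0.0646
t 0.475 pos [0.2827 0.604  0.2379] yaw y 104.7 tool cm [ -0.21 -33.65   8.46] F [-0.1  1.3  0.4] w 0.0646 q7 0.61
t 0.475 pos [0.2827 0.604  0.2379] yaw y 104.7 tool cm [ -0.16 -66.07   5.11] F [-0.1  1.3  0.4] w 0.0646 q7 0.61
```

```bash
python3 -m inch '[{"translation":[0,-6,1.5],"spin":0},{"translation":[0,-6,1.5],"spin":0},{"translation":[0,-6,1.5],"spin":0},{"translation":[0,-6,1.5],"spin":0},{"translation":[0,-6,1],"spin":0},{"translation":[0,-6,0],"spin":0},{"translation":[0,-6,0],"spin":0},{"translation":[0,-6,0],"spin":0},{"translation":[0,-6,-0.5],"spin":0},{"translation":[0,-6,-0.5],"spin":0}]'; python3 -c "
from h import *
to([.50,-.022,.24])"
```

```text
time: 1.72
ee_pos: [0.4987, 0.0243, 0.2334]
eef_rot: [-0.094, 0.705, 0.088, 0.698]
ft_force: [0.6, -0.1, -0.2]
width: 0.0002
t 1.725 pos [0.4987 0.0243 0.2334] yaw y 104.8 tool cm [-0.62 -4.51 -1.06] F [ 0.6 -0.1 -0.2] w 0.0002 q7 1.7
```

```bash
python3 -m inch '[{"translation":[0,-4.5,-0.8],"spin":0},{"translation":[0,-0.7,-0.1],"spin":0},{"translation":[5,0,0],"spin":0},{"translation":[5,0,0],"spin":0},{"translation":[5,0,0],"spin":0},{"translation":[0,0,0],"spin":0}]'; python3 - <<'E'
from h import *
import cv2
to([.5025,-.0216,.04])
a=cv2.imread
for n in('side','top'):
    cv2.imwrite(f'pics/{n}1.png',optics.camera(n)[:,:,::-1])
E
```

```text
time: 2.48
ee_pos: [0.5019, -0.0337, 0.0803]
eef_rot: [-0.092, 0.705, 0.086, 0.698]
ft_force: [-0.1, -0.4, 1.5]
width: 0.0007
t 2.475 pos [ 0.5019 -0.0337  0.0803] yaw y 104.4 tool cm [4.02 1.18 0.4 ] F [-0.1 -0.4  1.5] w 0.0007 q7 1.88
```

View pics/side1.png

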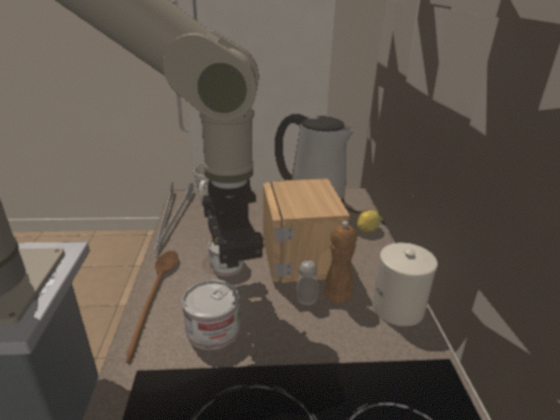

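View pics/top1.png

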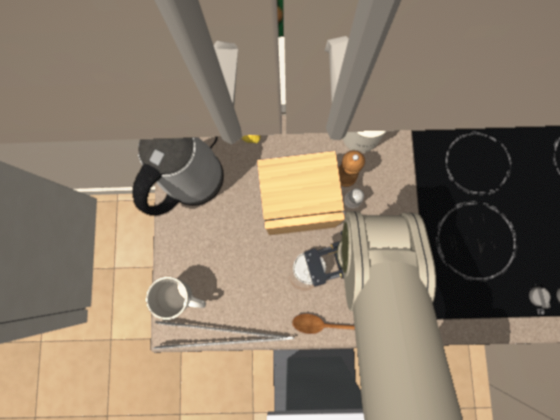

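Top view: the fingers are at about (340,258), right of the tin (310,267), and clear of the big tin and the door. Next I lower them and push.

```bash
python3 -m inch '[{"translation":[0,0.9,0.4],"spin":0},{"translation":[2,0,0],"spin":0},{"translation":[2,0,0],"spin":0},{"translation":[0,0,0],"spin":0}]'; python3 -c "
from h import *
to([.5025,-.0216,.04])"
```

```text
time: 3.08
ee_pos: [0.513, -0.0201, 0.0515]
eef_rot: [-0.092, 0.697, 0.088, 0.706]
ft_force: [-0.3, 0.6, 1.0]
width: 0.0006
t 3.075 pos [ 0.513  -0.0201  0.0515] yaw y 104.6 tool cm [ 1.14  0.13 -1.07] F [-0.3  0.6  1. ] w 0.0006 q7 1.88
```

```bash
python3 -m inch '[{"translation":[0.6,0,-1],"spin":0},{"translation":[0.6,0,0],"spin":0},{"translation":[0,0,0],"spin":0}]'; python3 -c "
from h import *
to([.5025,-.0216,.04])"
```

```text
time: 3.45
ee_pos: [0.5047, -0.022, 0.0418]
eef_rot: [-0.092, 0.696, 0.088, 0.707]
ft_force: [0.1, -0.0, -0.2]
width: 0.0008
t 3.45 pos [ 0.5047 -0.022   0.0418] yaw y 104.6 tool cm [ 0.17  0.1  -0.2 ] F [ 0.1 -0.  -0.2] w 0.0008 q7 1.89
```

```bash
python3 -m inch '[{"translation":[0.1,0.8,-0.2],"spin":0},{"translation":[0,1,0],"spin":0},{"translation":[0,1,0],"spin":0},{"translation":[0,1,0],"spin":0},{"translation":[0,1,0],"spin":0},{"translation":[0,1,0],"spin":0}]'; python3 - <<'E'
from h import *
import cv2
to([.485,.045,.04])
for n in('side','top'):
    cv2.imwrite(f'pics/{n}2.png',cv2.resize(optics.camera(n)[140:330,150:430,::-1],None,fx=2.8,fy=2.8))
E
```

```text
time: 4.2
ee_pos: [0.4877, 0.0372, 0.0409]
eef_rot: [-0.092, 0.695, 0.088, 0.708]
ft_force: [0.7, -2.1, 0.7]
width: 0.0005
t 4.2 pos [0.4877 0.0372 0.0409] yaw y 104.6 tool cm [ 0.08  0.82 -0.07] F [ 0.7 -2.1  0.7] w 0.0005 q7 1.74
```

View pics/top2.png

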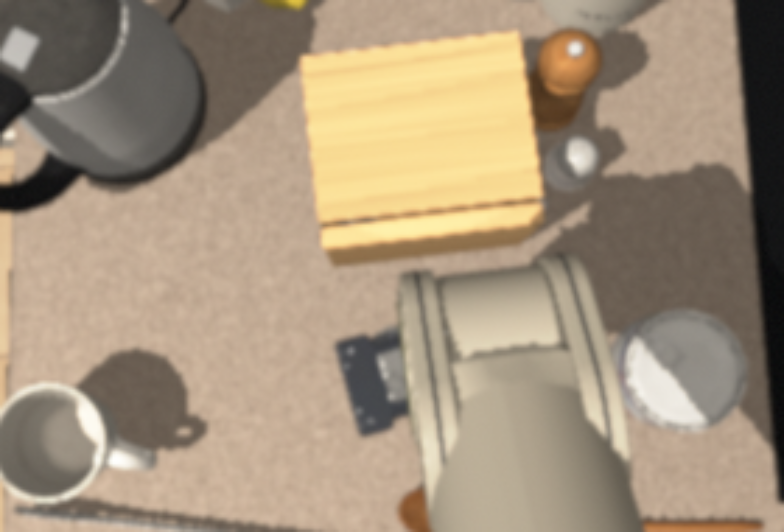

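View pics/side2.png

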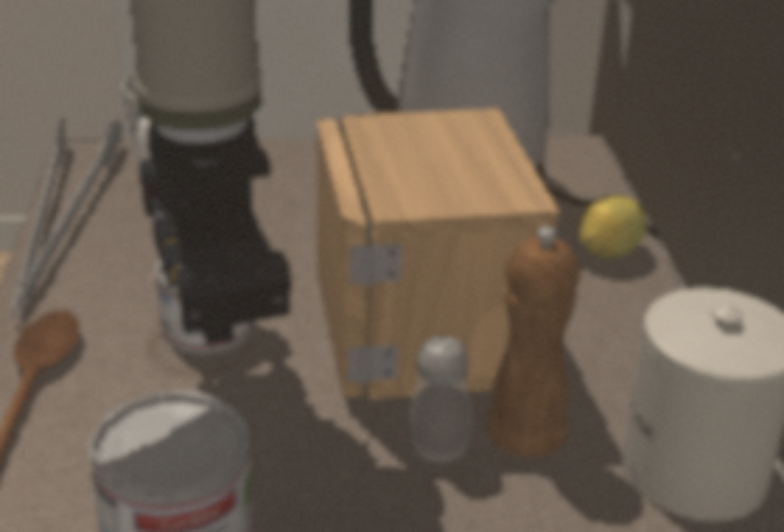

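Side view: the tin sits upright behind the finger, spanning x≈158–250 with the finger at about 215. The push force is about 2 N, so I'll keep pushing.

```bash
python3 -m inch '[{"translation":[0,1,0.05],"spin":0},{"translation":[0,1,0],"spin":0},{"translation":[0,1,0],"spin":0},{"translation":[0,1,0],"spin":0},{"translation":[0,1,0],"spin":0}]'; python3 - <<'E'
from h import *
import cv2
to([.465,.12,.04])
cv2.imwrite(f'pics/side3.png',cv2.resize(optics.camera('side')[140:330,150:430,::-1],None,fx=2.8,fy=2.8))
E
```

```text
time: 4.92
ee_pos: [0.475, 0.0886, 0.0406]
eef_rot: [-0.092, 0.695, 0.088, 0.708]
ft_force: [1.3, -1.4, 2.1]
width: 0.0003
t 4.925 pos [0.475  0.0886 0.0406] yaw y 104.6 tool cm [ 0.03  3.29 -0.18] F [ 1.3 -1.4  2.1] w 0.0003 q7 1.61
```

View pics/side3.png

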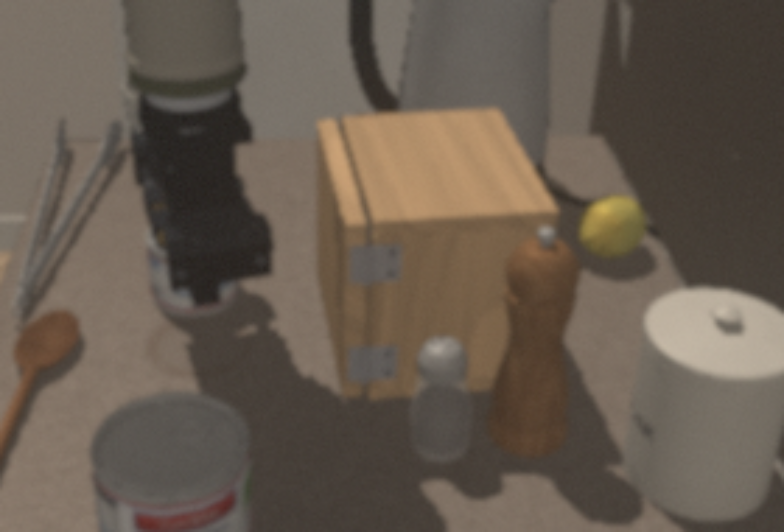

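The tin is upright and still on the finger, with its centre about 10 px left of it. I'll finish the push.

```bash
python3 -m inch '[{"translation":[0,1,-0.05],"spin":0},{"translation":[0,1,-0.05],"spin":0},{"translation":[0,1,-0.05],"spin":0},{"translation":[0,1,0],"spin":0},{"translation":[0,0,0],"spin":0},{"translation":[0,-3,0],"spin":0},{"translation":[-5,-1,0],"spin":0},{"translation":[-5,0,0],"spin":0},{"translation":[-5,0,0],"spin":0}]'; python3 - <<'E'
from h import *
import cv2
to([.45,.126,.13])
cv2.imwrite(f'pics/side4.png',cv2.resize(optics.camera('side')[140:330,150:430,::-1],None,fx=2.8,fy=2.8))
cv2.imwrite(f'pics/top4.png',cv2.resize(optics.camera('top')[140:330,150:430,::-1],None,fx=2.8,fy=2.8))
E
```

```text
time: 6.1
ee_pos: [0.4667, 0.0917, 0.1901]
eef_rot: [-0.093, 0.698, 0.088, 0.704]
ft_force: [1.1, -0.2, 0.1]
width: 0.0005
t 6.1 pos [0.4667 0.0917 0.1901] yaw y 104.7 tool cm [ 5.98  3.79 -0.78] F [ 1.1 -0.2  0.1] w 0.0005 q7 1.54
```

View pics/side4.png

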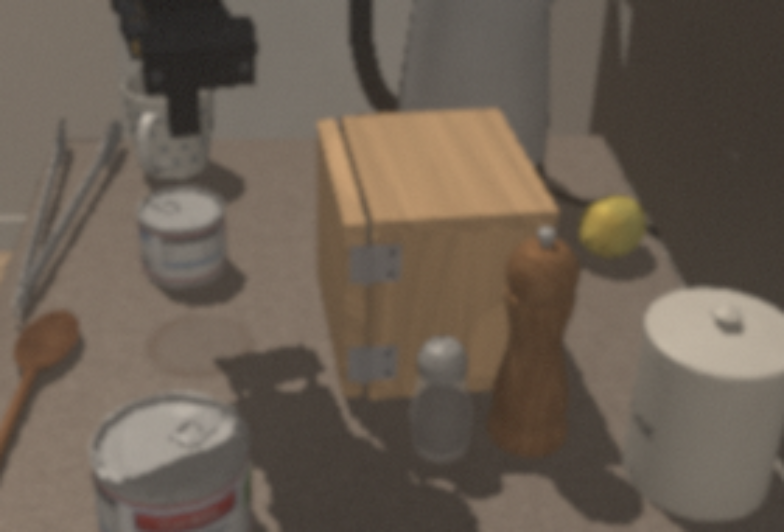

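View pics/top4.png

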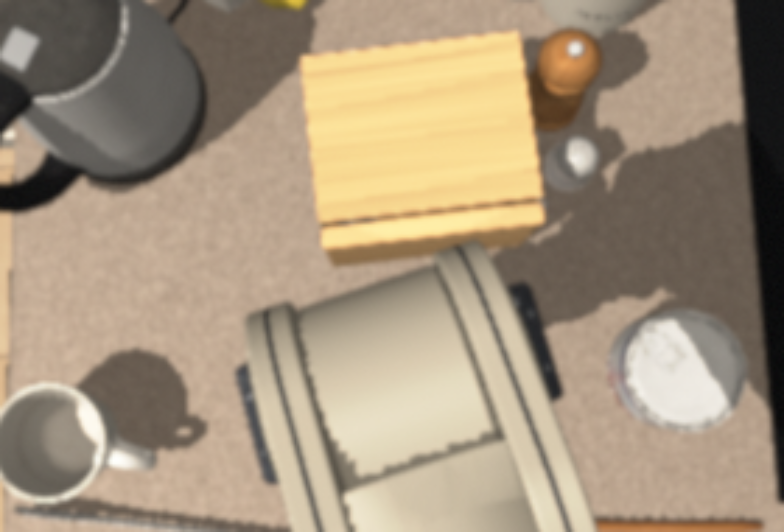

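```bash
python3 - <<'E'
from h import *
t=ray('side',np.array((183,210))/2.8+[150,140]-.3,.058);H=np.array([.596,-.022]);print(t,np.hypot(*(t[:2]-H)))
m=ray('side',np.array((183,268))/2.8+[150,140]-.3,.0);print(m)
c,s=np.cos(.084),np.sin(.084)
for x,y in [(-.14,.062),(-.0945-.008,.062)]: print('local',x,y,(.65762+c*x-s*y).round(4),(.06845+s*x+c*y).round(4)); to([.65762+c*x-s*y,.06845+s*x+c*y,.135])
E
```

```text
[0.45240712 0.17621199 0.058     ] 0.24475888235330268
[0.4491907  0.17454946 0.        ]
local -0.14 0.062 0.5129 0.1185
t 6.2 pos [0.4696 0.0926 0.194 ] yaw y 104.7 tool cm [5.96 1.44 4.75] F [1.2 0.8 0.1] w 0.0004 q7 1.54
local -0.10250000000000001 0.062 0.5503 0.1216
t 6.2 pos [0.4696 0.0926 0.194 ] yaw y 104.7 tool cm [6.03 0.79 8.44] F [1.2 0.8 0.1] w 0.0004 q7 1.54
```

Side view: the tin stands upright at zoomed (183,235). That puts it at (0.451, 0.175), 0.245 m from the hinge, so it is clear of the swing. Next is the door press.

```bash
python3 -m inch '[{"translation":[0,0,0],"spin":9.9},{"translation":[2,2,2],"spin":0},{"translation":[2,0,1.5],"spin":0},{"translation":[1,0,0],"spin":0},{"translation":[0,0,0],"spin":0}]'; python3 - <<'E'
from h import *
c,s=np.cos(.084),np.sin(.084)
for x,y in [(-.12,.062),(-.0945,.062)]: to([.65762+c*x-s*y,.06845+s*x+c*y,.135])
E
```

```text
time: 6.82
ee_pos: [0.5034, 0.116, 0.1417]
eef_rot: [-0.028, 0.701, 0.027, 0.712]
ft_force: [-0.0, -0.4, 1.0]
width: 0.0007
t 6.825 pos [0.5034 0.116  0.1417] yaw y 94.5 tool cm [0.72 0.19 2.95] F [-0.  -0.4  1. ] w 0.0007 q7 1.38
t 6.825 pos [0.5034 0.116  0.1417] yaw y 94.5 tool cm [0.76 0.2  5.5 ] F [-0.  -0.4  1. ] w 0.0007 q7 1.38
```

```bash
python3 -m inch '[{"translation":[0.6,0.2,2],"spin":0},{"translation":[0,0,1.5],"spin":0},{"translation":[0,0,0.5],"spin":0},{"translation":[0,0,0],"spin":0}]'; python3 - <<'E'
from h import *
c,s=np.cos(.084),np.sin(.084)
for x,y in [(-.0945,.062)]: to([.65762+c*x-s*y,.06845+s*x+c*y,.135])
E
```

```text
time: 7.32
ee_pos: [0.5438, 0.1208, 0.1382]
eef_rot: [-0.028, 0.701, 0.027, 0.712]
ft_force: [-0.8, 0.6, -0.2]
width: 0.0003
t 7.325 pos [0.5438 0.1208 0.1382] yaw y 94.5 tool cm [0.34 0.03 1.45] F [-0.8  0.6 -0.2] w 0.0003 q7 1.42
```

```bash
python3 -m inch '[{"translation":[0.3,0,0.6],"spin":0},{"translation":[0,0,0.3],"spin":0}]'; python3 -m inch '[{"translation":[0,0,0.3],"spin":0}]';python3 -m inch '[{"translation":[0,0,0.2],"spin":0}]'
```

```text
time: 7.58
ee_pos: [0.5528, 0.1216, 0.1356]
eef_rot: [-0.027, 0.701, 0.028, 0.713]
ft_force: [-0.7, 0.2, -0.1]
width: 0.0007
time: 7.7
ee_pos: [0.5559, 0.1218, 0.1357]
eef_rot: [-0.027, 0.701, 0.028, 0.713]
ft_force: [0.1, -0.1, 0.3]
width: 0.0004
time: 7.82
ee_pos: [0.5578, 0.122, 0.1356]
eef_rot: [-0.027, 0.701, 0.028, 0.712]
ft_force: [-3.1, 0.0, 2.1]
width: 0.0008
```

```bash
python3 -m inch '[{"translation":[0,0,0.1],"spin":0}]'; python3 -m inch '[{"translation":[0,0,0.1],"spin":0}]'
```

```text
time: 7.95
ee_pos: [0.5585, 0.1221, 0.1355]
eef_rot: [-0.028, 0.701, 0.028, 0.712]
ft_force: [-2.4, -0.1, 2.3]
width: 0.0004
time: 8.07
ee_pos: [0.5592, 0.1223, 0.1356]
eef_rot: [-0.028, 0.701, 0.028, 0.712]
ft_force: [-2.4, -0.5, 1.5]
width: 0.0005
```

```bash
python3 -m inch '[{"translation":[0,0,0.1],"spin":0}]'
```

```text
time: 8.2
ee_pos: [0.56, 0.1224, 0.1355]
eef_rot: [-0.028, 0.702, 0.028, 0.711]
ft_force: [-3.8, 0.2, 1.4]
width: 0.0006
```

```bash
python3 -m inch '[{"translation":[0,0,0.15],"spin":0}]'; python3 -m inch '[{"translation":[0,0,0.15],"spin":0}]'
```

```text
time: 8.32
ee_pos: [0.5611, 0.1226, 0.1355]
eef_rot: [-0.028, 0.702, 0.028, 0.711]
ft_force: [-9.7, -0.5, 5.5]
width: 0.0002
time: 8.45
ee_pos: [0.5612, 0.1226, 0.1354]
eef_rot: [-0.028, 0.703, 0.028, 0.71]
ft_force: [-14.2, -1.0, 10.8]
width: 0.0004
```

```bash
python3 -m inch '[{"translation":[0,0,0.2],"spin":0}]'
```

```text
time: 8.57
ee_pos: [0.5613, 0.1226, 0.1353]
eef_rot: [-0.028, 0.705, 0.028, 0.708]
ft_force: [-17.1, -1.5, 12.6]
width: 0.0003
```

The press reached the stop at about 17 N. I'll back away now and let the door follow.

```bash
python3 -m inch '[{"translation":[0,0,-1],"spin":0},{"translation":[0,0,-1.5],"spin":0},{"translation":[0,0,-2],"spin":0},{"translation":[0,0,-3],"spin":0},{"translation":[0,0,-3],"spin":0},{"translation":[-1,0,-2],"spin":0},{"translation":[-5,0,0],"spin":0},{"translation":[-5,0,0],"spin":0},{"translation":[0,0,0],"spin":0}]'; python3 - <<'E'
from h import *
import cv2
to([.55,.126,.25])
cv2.imwrite(f'pics/side5.png',cv2.resize(optics.camera('side')[140:330,150:430,::-1],None,fx=2.8,fy=2.8))
cv2.imwrite(f'pics/top5.png',cv2.resize(optics.camera('top')[140:330,150:430,::-1],None,fx=2.8,fy=2.8))
E
```

```text
time: 9.7
ee_pos: [0.4332, 0.1113, 0.2474]
eef_rot: [-0.027, 0.701, 0.027, 0.712]
ft_force: [-0.2, 0.7, -0.9]
width: 0.0005
t 9.7 pos [0.4332 0.1113 0.2474] yaw y 94.4 tool cm [-0.08  0.57 11.76] F [-0.2  0.7 -0.9] w 0.0005 q7 1.26
```

View pics/side5.png

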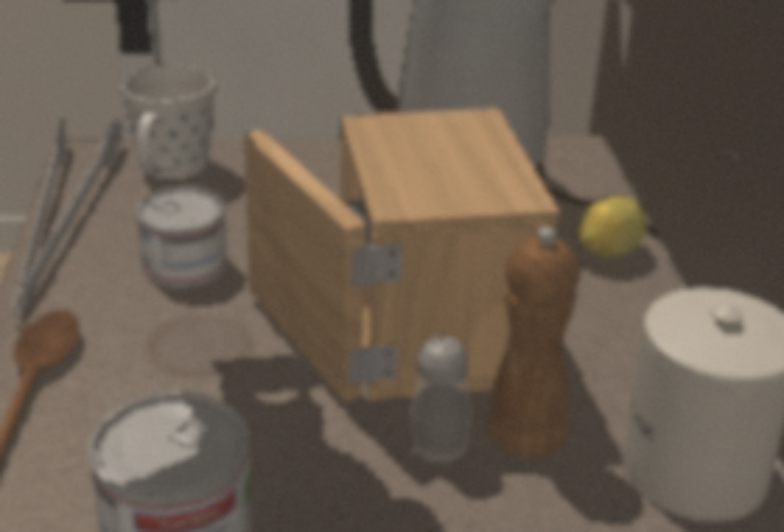

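View pics/top5.png

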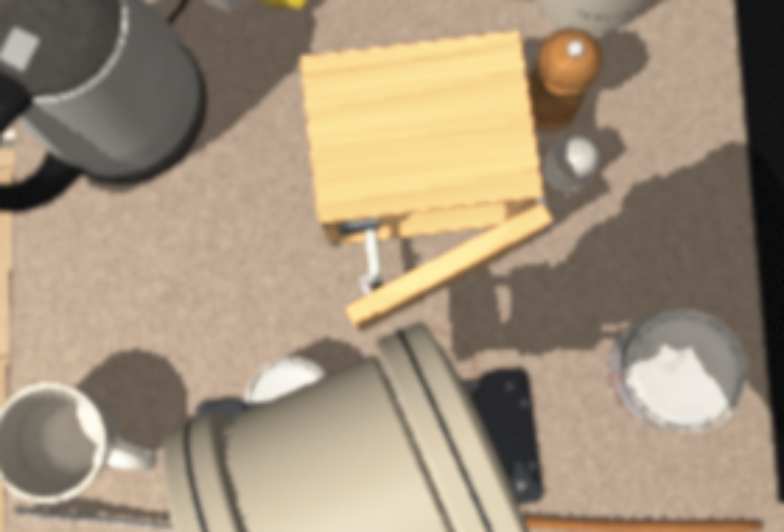

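Side view: the door stands ajar with its free edge at about (255,135), and the tin is untouched at (183,240). In the top view the door's free end is at about (350,310).

```bash
cat >> h.py <<'E'
c,s=np.cos(.084),np.sin(.084)
def L2W(x,y): return np.array([.65762+c*x-s*y,.06845+s*x+c*y])
def W2L(w): d=np.array(w[:2])-[.65762,.06845];return np.array([c*d[0]+s*d[1],-s*d[0]+c*d[1]])
E
python3 - <<'E'
from h import *
def loc(u,v): return W2L(ray('top',np.array((u,v))/2.8+[150,140]-.3,.158))
a=loc(345,305);print(a,np.arctan2(-(a[0]+.069),a[1]+.085))
to([*L2W(-.1,.072),.24]);print(L2W(-.1,.072))
E
```

```text
[-0.12869497  0.07198383] 0.36337584835587644
t 9.8 pos [0.4316 0.1108 0.2439] yaw y 94.4 tool cm [ 0.51  1.17 12.16] F [ 1.2  0.1 -0.2] w 0.0009 q7 1.26
[0.5519317  0.13180601]
```

```bash
python3 -m inch '[{"translation":[0,1,4],"spin":0},{"translation":[0,0.5,4],"spin":0},{"translation":[0,0,4],"spin":0},{"translation":[0,0,0],"spin":0}]'; python3 -c "
from h import *
to([*L2W(-.098,.072),.20])"
```

```text
time: 10.3
ee_pos: [0.5518, 0.1349, 0.2384]
eef_rot: [-0.029, 0.705, 0.026, 0.708]
ft_force: [-0.6, 0.1, 0.0]
width: 0.0007
t 10.3 pos [0.5518 0.1349 0.2384] yaw y 94.4 tool cm [ 3.84 -0.29  0.17] F [-0.6  0.1  0. ] w 0.0007 q7 1.38
```

```bash
python3 -m inch '[{"translation":[2,0,0.1],"spin":0},{"translation":[2,0,0],"spin":0},{"translation":[0,0,0],"spin":0}]'; python3 - <<'E'
from h import *
import cv2
to([*L2W(-.098,.072),.135])
cv2.imwrite(f'pics/side6.png',cv2.resize(optics.camera('side')[100:290,150:430,::-1],None,fx=2.8,fy=2.8))
E
```

```text
time: 10.68
ee_pos: [0.5505, 0.1339, 0.1935]
eef_rot: [-0.03, 0.707, 0.025, 0.706]
ft_force: [0.4, 0.6, 0.2]
width: 0.0006
t 10.675 pos [0.5505 0.1339 0.1935] yaw y 94.4 tool cm [ 5.86 -0.17  0.33] F [0.4 0.6 0.2] w 0.0006 q7 1.39
```

View pics/side6.png

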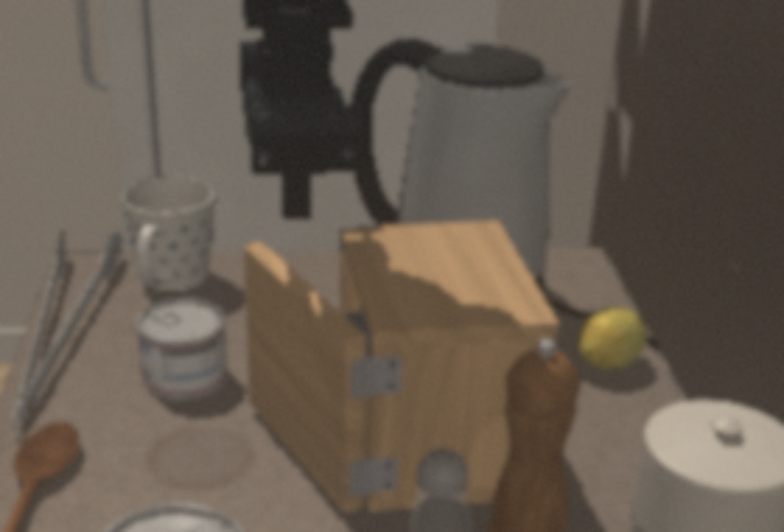

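Side view: the fingers at (297,195) are above the gap between the door's edge (~260) and the cupboard front (~343). Lowering them now.

```bash
python3 -m inch '[{"translation":[2,0,0.2],"spin":0},{"translation":[2,0,0],"spin":0}]';  python3 -m inch '[{"translation":[1.5,0,0],"spin":0},{"translation":[0.5,0,0],"spin":0}]'; python3 - <<'E'
from h import *
import cv2
to([*L2W(-.11,.066),.135]);print(W2L(r.read_state()['ee_pos']))
for th in np.arange(.4,1.66,.1):
    for g in [.02]:
        u=np.array([-np.sin(th),np.cos(th)]);n=np.array([np.cos(th),np.sin(th)]);l=np.array([-.069,-.085])+.14*u+g*n;print(round(th,2),l.round(3),L2W(*l).round(4))
E
```

```text
time: 10.98
ee_pos: [0.5542, 0.1344, 0.1567]
eef_rot: [-0.029, 0.705, 0.025, 0.708]
ft_force: [-0.5, -0.6, 0.5]
width: 0.0006
time: 11.22
ee_pos: [0.554, 0.1343, 0.1363]
eef_rot: [-0.029, 0.705, 0.026, 0.709]
ft_force: [0.0, -0.4, 0.4]
width: 0.0007
t 11.225 pos [0.554  0.1343 0.1363] yaw y 94.4 tool cm [ 0.13 -0.84 -1.22] F [ 0.  -0.4  0.4] w 0.0007 q7 1.41
[-0.0977092   0.07434705]
0.4 [-0.105  0.052] [0.5486 0.1112]
0.5 [-0.119  0.047] [0.5355 0.1058]
0.6 [-0.132  0.042] [0.523  0.0991]
0.7 [-0.144  0.035] [0.5113 0.0912]
0.8 [-0.155  0.027] [0.5004 0.0822]
0.9 [-0.166  0.018] [0.4905 0.0721]
1.0 [-0.176  0.007] [0.4816 0.0611]
1.1 [-0.185 -0.004] [0.4739 0.0493]
1.2 [-0.192 -0.016] [0.4674 0.0367]
1.3 [-0.199 -0.028] [0.4621 0.0236]
1.4 [-0.204 -0.041] [0.4583 0.01  ]
1.5 [-0.207 -0.055] [ 0.4557 -0.0039]
1.6 [-0.21  -0.069] [ 0.4546 -0.018 ]
```

```bash
python3 -m inch '[{"translation":[0,-0.7,-0.3],"spin":0},{"translation":[0,-0.7,-0.3],"spin":0},{"translation":[0,-0.5,-0.4],"spin":0},{"translation":[0,-0.3,-0.7],"spin":0},{"translation":[0,-0.3,-0.7],"spin":0},{"translation":[0,-0.3,-0.7],"spin":0},{"translation":[0,-0.3,-0.7],"spin":0},{"translation":[0,-0.4,-0.6],"spin":0},{"translation":[0,-0.4,-0.6],"spin":0}]'; python3 - <<'E'
from h import *
import cv2
to([*L2W(-.155,.027),.135]);print(W2L(r.read_state()['ee_pos']))
cv2.imwrite(f'pics/side7.png',cv2.resize(optics.camera('side')[100:290,150:430,::-1],None,fx=2.8,fy=2.8))
E
```

```text
time: 12.35
ee_pos: [0.505, 0.0888, 0.1383]
eef_rot: [-0.028, 0.703, 0.026, 0.71]
ft_force: [1.0, 0.4, 0.3]
width: -0.0001
t 12.35 pos [0.505  0.0888 0.1383] yaw y 94.4 tool cm [ 0.33 -0.61 -0.46] F [1.  0.4 0.3] w -0.0001 q7 1.43
[-0.15040953  0.0330842 ]
```

View pics/side7.png

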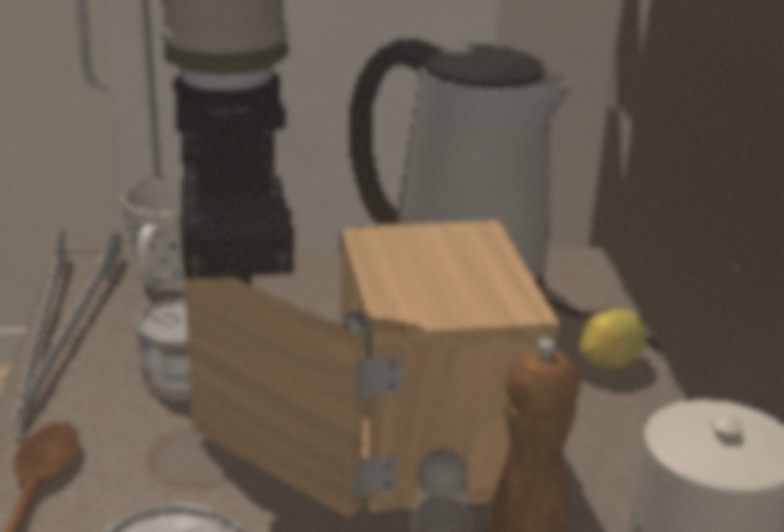

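The door is following the fingers, with its free edge now at about (188,280), which is roughly 0.8 rad. The tin is undisturbed at (165,350), so I'll continue.

```bash
python3 -m inch '[{"translation":[0.2,-0.5,-0.5],"spin":0},{"translation":[0,-0.5,-0.5],"spin":0},{"translation":[0,-0.5,-0.5],"spin":0},{"translation":[0,-0.5,-0.5],"spin":0},{"translation":[0,-0.6,-0.5],"spin":0},{"translation":[0,-0.6,-0.4],"spin":0},{"translation":[0,-0.6,-0.4],"spin":0},{"translation":[0,-0.6,-0.4],"spin":0},{"translation":[0,-0.6,-0.3],"spin":0},{"translation":[0,-0.6,-0.3],"spin":0}]'; python3 - <<'E'
from h import *
to([*L2W(-.199,-.028),.135]);print(W2L(r.read_state()['ee_pos']))
E
```

```text
time: 13.65
ee_pos: [0.4633, 0.025, 0.1361]
eef_rot: [-0.028, 0.704, 0.026, 0.71]
ft_force: [0.3, 0.7, -0.0]
width: 0.0008
t 13.65 pos [0.4633 0.025  0.1361] yaw y 94.3 tool cm [ 0.1  -0.1  -0.17] F [ 0.3  0.7 -0. ] w 0.0008 q7 1.51
[-0.19732133 -0.02697863]
```

```bash
python3 -m inch '[{"translation":[0,-0.6,-0.2],"spin":0},{"translation":[0,-0.6,-0.2],"spin":0},{"translation":[0,-0.5,-0.1],"spin":0},{"translation":[0,-0.5,0],"spin":0},{"translation":[0,-0.4,0],"spin":0},{"translation":[0,-0.3,0],"spin":0},{"translation":[0,-0.3,0],"spin":0},{"translation":[0,-0.2,0],"spin":0},{"translation":[0,0,0],"spin":0}]'; python3 - <<'E'
from h import *
import cv2
to([*L2W(-.209,-.066),.135]);print(W2L(r.read_state()['ee_pos']))
for n in('side','top'):
    cv2.imwrite(f'pics/{n}8.png',cv2.resize(optics.camera(n)[130:320,150:430,::-1],None,fx=2.8,fy=2.8))
E
```

```text
time: 14.78
ee_pos: [0.4605, -0.012, 0.136]
eef_rot: [-0.028, 0.704, 0.026, 0.709]
ft_force: [0.1, 0.1, -0.4]
width: 0.0003
t 14.775 pos [ 0.4605 -0.012   0.136 ] yaw y 94.3 tool cm [ 0.1  -0.24 -0.58] F [ 0.1  0.1 -0.4] w 0.0003 q7 1.59
[-0.20316115 -0.06361461]
```

View pics/side8.png

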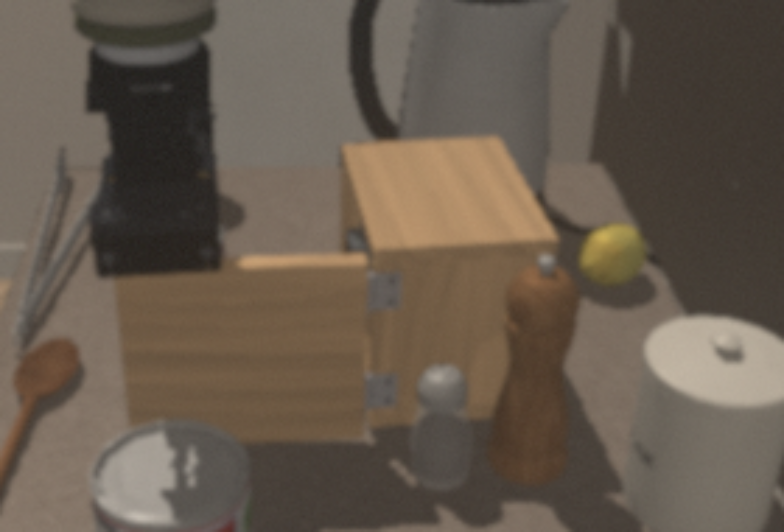

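View pics/top8.png

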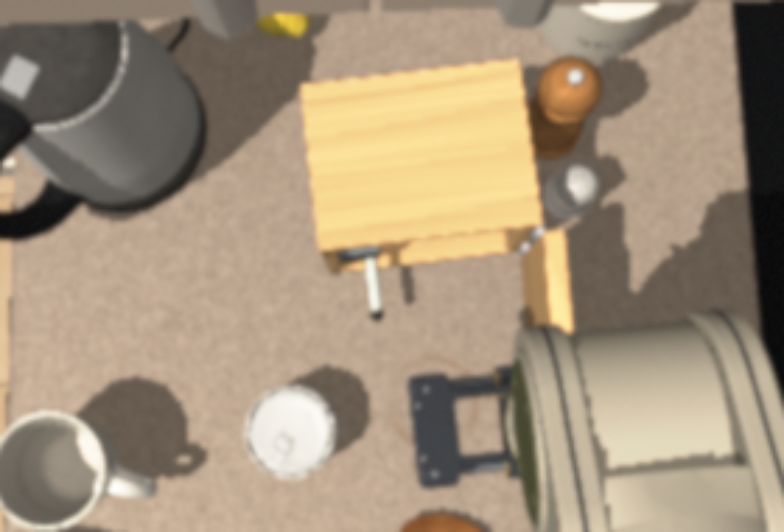

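The door looks nearly square in both views: side (120–365,270) and top (550,280). I'll retreat left, then up, and check.

```bash
python3 -m inch '[{"translation":[0,1,0],"spin":0},{"translation":[0,2,0],"spin":0},{"translation":[-2,2,0],"spin":0},{"translation":[-5,1,0],"spin":0},{"translation":[-5,5,0],"spin":0},{"translation":[0,6,0],"spin":0},{"translation":[0,6,0],"spin":0},{"translation":[0,6,0],"spin":0},{"translation":[0,6,0],"spin":0},{"translation":[0,0,0],"spin":0},{"translation":[0,0,0],"spin":0}]'; python3 - <<'E'
from h import *
import cv2
to([.46,.3,.25])
for n in('side','top'):
    cv2.imwrite(f'pics/{n}9.png',cv2.resize(optics.camera(n)[130:320,150:430,::-1],None,fx=2.8,fy=2.8))
E
```

```text
time: 16.25
ee_pos: [0.4285, 0.3493, 0.2528]
eef_rot: [-0.028, 0.704, 0.028, 0.709]
ft_force: [-0.2, -0.0, 0.5]
width: 0.0003
t 16.25 pos [0.4285 0.3493 0.2528] yaw y 94.5 tool cm [ 0.31 -5.16  2.75] F [-0.2 -0.   0.5] w 0.0003 q7 0.89
```

View pics/side9.png

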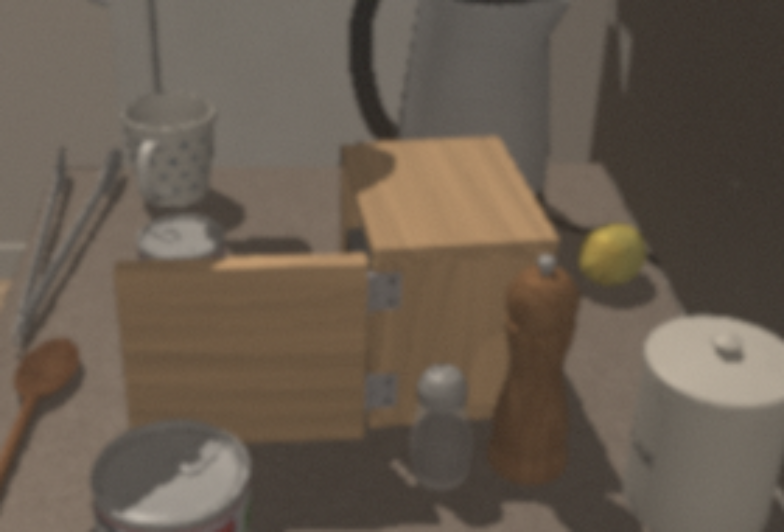

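View pics/top9.png

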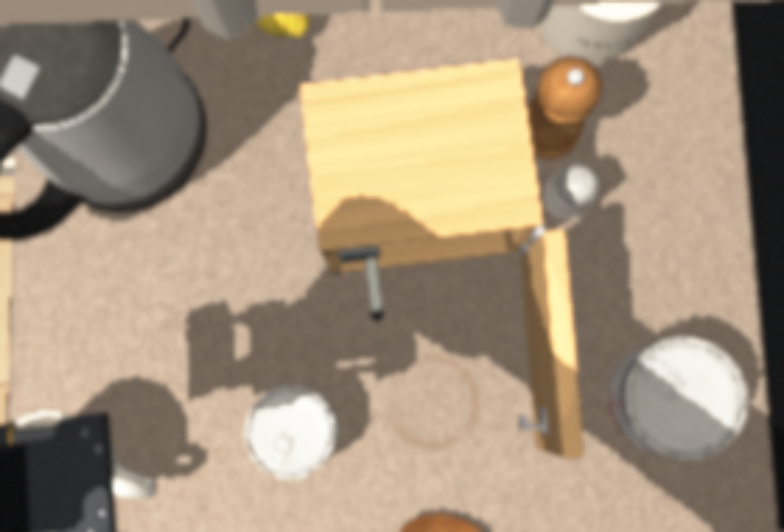

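```bash
python3 - <<'E'
from h import *
f=lambda u,v,z:ray('top',np.array((u,v))/2.8+[150,130]-.3,z)
a=W2L(f(581,450,.158));b=W2L(f(567,232,.158));print(a,b,np.arctan2(-(a-b)[0],(a-b)[1]))
t=f(290,433,.058);print(t,np.hypot(*(t[:2]-[.596,-.022])))
to([.43,.349,.25])
E
```

```text
[-0.23218036 -0.08932063] [-0.07231504 -0.10211303] 1.4909466404707954
[0.44873838 0.18059737 0.058     ] 0.250462932265077
t 16.35 pos [0.4285 0.3489 0.253 ] yaw y 94.5 tool cm [ 0.3  -0.    0.15] F [ 1.1  0.6 -0.4] w 0.0002 q7 0.89
```

```bash
python3 -c "
from bench import close_job
print(close_job())"
```

```text
the job is handed in; nothing more can be done
None
```

The job is done and handed in at about 16 s of the 58 s allowed; the hand-in gives no verdict, so the result rests on my own measurements.

- **Tin:** I pushed the small tin upright to the left with closed fingers. It ended about 0.25 m from the hinge axis (0.203 m needed), at rest and upright in the last pictures.
- **Press:** I pressed the door at its free edge down to the stop, with a wrist force of about 21 N at most. It sprang ajar by itself to about 0.36–0.4 rad while the fingers were clear.
- **Opening:** I swung the door open from behind. The last top picture gives about 1.49 rad (1.35 needed), good to a few hundredths of a radian. I took only one picture pair after letting go, so I did not measure directly that the door was at rest.
- **Surroundings:** The salt shaker, pepper mill and big tin looked unmoved by eye in the last pictures. The mug looked unmoved in the side view; in the top view the gripper, well above it, hid part of it. The gripper was touching nothing.

No check failed. The two cameras disagreed by about 4 mm on the small tin's first position, and by about 4–5 mm on its final one.

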